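Drag the flush lid of the component case open and take out the transformer

ROBOT

A 6-joint arm with a two-finger parallel gripper is mounted at the origin on the work surface; the furniture and walls round the work are solid. World frame = base frame: x ahead of the robot, y to its left, z up, the work surface at z = 0. Lengths are in m, angles in rad, forces in N, time in s.
With the tool pointing down it reaches from about 0.425 to 0.95 m from the base axis. Payload 3.5 kg.
Tool frame: the origin (TCP) lies on the centre line of the jaws, within the pads' length; the fingertips stand 11 mm ahead of it and the grasp point (between the pads) lies 8 mm behind it; y points along the fingers, x is the direction in which the jaws open and shut, and the axes are right-handed (so a half turn about y gives the same grasp; the last joint's range is limited). The gripper opens to 85 mm and grips with 20 to 120 N. Pads are 22 mm wide; open, the fingers measure 114 mm over their backs; the gripper's body (76 mm by 85 mm) begins 54 mm behind the grasp point. The pads swing forward as they close: fully open they stand 13 mm farther back than shut.
Start: joints at [-1.378, 0.286, 1.577, -0, 1.279, -0.15], TCP at [0.227, -0.636, 0.242] pointing down, gripper open.
Joint ranges: [-2.77, 2.77], [-0.9, 2.22], [0.21, 2.48], [-1.53, 4.67], [0.24, 2.81], [-2.84, 2.84]. Speed limits (rad/s): [2.79, 2.79, 3.14, 3.14, 3.14, 3.14].

INTERFACE

Orientations are given as a unit quaternion [x, y, z, w].
In Python, from plant import get_state, read_camera, sign_off gives the robot as it stands.
- The arm moves only by the shell command python3 -m inch 'ROWS' [FORCE]. ROWS is JSON, a list of rows, each an object of numbers: "ax", "ay", "az": the turn, a rotation vector about the tool's x, y, z in rad; "x", "y", "z": the shift along the tool's x, y, z in mm; "hand": the closure, from -1 (fully open) to 1 (shut). In form: [{"ax": .., "ay": .., "az": .., "x": .., "y": .., "z": .., "hand": ..}, ...]. A call has 1 to 5 rows; each row shifts and turns the commanded pose from where the row before left it, along the tool's axes as they then stand; what a row does not reach is not made up. A row lasts 1/12 s, in which the tool goes at most 41.7 mm and 7.16 degrees, less where a joint would pass 70% of its speed; a pose out of reach is approached as far as the arm can. A call with a gripper value outside its range is refused whole. The fingers move at their own pace and stop on an object; FORCE is the grip in N (left out, the last holds). Time passes only in rows, so rows that do not move let the fingers close. It gives the time, the measured TCP pose, the force and the opening at its end, in the units of the state.
- get_state(): the state, without advancing time (a new reading comes with each control period).
- read_camera(name): name is "scene" or "top" or "wrist"; returns a dict with "img" (384x512x3 uint8, red, green, blue), "fov_y" (degrees; the focal length in pixels is half the picture's height over the tangent of half this angle, whatever the lens; pixels are square), "cx", "cy" (the principal point, pixels), "T" (4x4, takes a point from camera to world coordinates); the wrist camera has in their place "T_tool_cam" (4x4, takes a point from camera to tool coordinates, whose origin is the TCP and whose axes are the tool frame's). Camera axes: x right, y down, z forward; pixel columns grow to the right and rows downward; lengths in m; the calibration is good to about 2 mm. A picture is of the moment at which its call begins: read the wrist's pose just before it. There is no depth.
- sign_off(): hands the job in, once; it reports no verdict.
The state is a dict: "time": time; "qpos": joint angles; "dq": joint speeds; "joint_efforts": joint torques, N m; "eef_pos": TCP position; "tcp_rot": TCP orientation; "contact_force": force on the tool from outside, world axes, zero at the start; "wrist_torque": the same for the moment, N m; "opening": opening from 0.0 (shut) to 1.0 (fully open).
Only numpy, scipy, OpenCV 4.12 (cv2) and the standard library are available. Lean on these libraries where they do the work, as an engineer would, in place of code of your own. Each camera call takes 0.05 s, during which the arm holds its last target. There are 200 camera calls.

TASK

Get the transformer out of the grey component case. Its blue lid has no handle: press down with the fingertips on the black ribbed patch and drag the lid back towards the robot until it meets its stop, just firmly enough that it does not slip and never harder than 35 N; lids differ in thickness, so feel for the surface. Then lift the transformer out and set it on its base, flat inside the green tray, leaving the lid open in its guides and the other things undisturbed.

Things in the scene. Friction and masses are not known exactly. Their poses are not given: they have to be found in the camera images.
- case: grey case, 190 x 150 mm, fixed; origin at the centre of its underside; -x points roughly to the robot, the way the lid opens. The lid's edges run under aluminium side lips (inner edges y = +-65.5 mm, tops z = 50.5); behind it is a rear wall 61 mm high (x = 89 to 95); it slides out over the 40 mm front wall. Floor 4 mm thick; inside 122 mm wide, x = -87 to +85 mm
- lid: loose blue lid, 182 x 136 mm, about 0.5 to 0.8 kg; origin at the centre of its underside (shut: x = -4, z = 40 mm in the case's frame). Its thickness is not measured: 10 to 18 mm, so its top is 50 to 58 mm above the bench. The 60 x 60 mm black patch is centred at lid x = +45, y = 0. It slides along the case's -x by about 90 mm to a hidden stop; about 13 to 20 N of press, kept up throughout, drags it; less slips
- transformer_center (a point): centre (half-way up) of the loose transformer, 30 x 56 x 30 mm (x, y, z; dark core, yellow coil), 0.1 to 0.16 kg, upright on the case's floor, hidden under the rear half of the shut lid, its long y axis roughly along the case's x; free from above once the lid is fully open. Grip it across its 30 mm width (its x axis)
- tray: green open tray, 120 x 90 x 22 mm, walls and floor 4 mm thick, fixed to the bench; origin at the centre of its underside. It stands to the left or to the right of the case
- dish: round blue parts dish, 76 mm across, 22 mm high, loose bystander behind on the left; origin at the centre of its underside
- pump: blue desoldering pump, 167 x 24 x 21 mm, loose bystander behind on the right; origin at the centre of its underside
- screwdriver: screwdriver with orange handle, 162 x 19 x 18 mm, loose bystander in front on the left; origin at the centre of its underside
- yellow_tray: yellow open tray of the same shape as the green one, holding three small connectors, fixed, on the other side of the case; not for the transformer
Mind the look-alikes: they are no part of the job. There is more than one size of the tray; the one meant has the size given above.

How it is judged:
By the outcome, as a careful person would: the job done as asked, in the order asked, and still so for the second after the job is handed in, with the robot touching nothing.
It also fails if it takes over 64 s, if anything falls off the work surface, if the arm or the gripper's body presses on something with over 40 N, if the wrist force passes 120 N, or if a joint passes its speed limit or range.

## Working session

There is one attempt and no reset: what is moved stays moved. The work goes in short steps, Python scripts to look and compute and a shell command to move; the robot and the scene stay as the last step left them, time stands still between calls to the robot, and variables do not carry over. Pictures are saved under pics/ and viewed, about 8 in all and at most 12, crops included, and the job is handed in when it is done.

```bash
ls; mkdir -p pics
python3 - <<'E'
from plant import *
import cv2,numpy as np
s=get_state();print({k:np.round(v,3).tolist() for k,v in s.items()})
a=[]
for n in("scene","top"):
    r=read_camera(n);cv2.imwrite(f"pics/{n}0.png",r["img"][:,:,::-1]);print(n,r["fov_y"],r["cx"],r["cy"],np.round(r["T"],3).tolist())
    np.savez(f"{n}0.npz",**r)
E
```

```text
pics
{'time': 0.0, 'qpos': [-1.378, 0.287, 1.578, -0.0, 1.279, -0.15], 'dq': [0.0, 0.0, -0.001, -0.001, 0.001, 0.001], 'joint_efforts': [0.001, -40.598, -29.262, -0.0, 0.006, 0.0], 'eef_pos': [0.227, -0.635, 0.241], 'tcp_rot': [-0.577, 0.408, -0.407, 0.579], 'contact_force': [0.065, 0.138, 0.3], 'wrist_torque': [0.043, 0.036, -0.001], 'opening': 0.999}
scene 44.405106787522016 254.6831730912886 192.758815000848 [[-0.116, 0.604, -0.789, 1.491], [0.993, 0.074, -0.089, 0.144], [0.005, -0.794, -0.608, 0.78], [0.0, 0.0, 0.0, 1.0]]
top 47.66419132392395 258.2277989532357 196.83952728719407 [[-0.013, -0.996, 0.083, 0.433], [-1.0, 0.014, 0.012, 0.012], [-0.014, -0.082, -0.997, 1.152], [0.0, 0.0, 0.0, 1.0]]
```

View pics/top0.png

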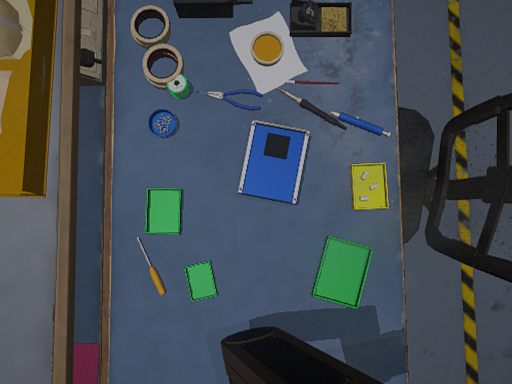

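View pics/scene0.png

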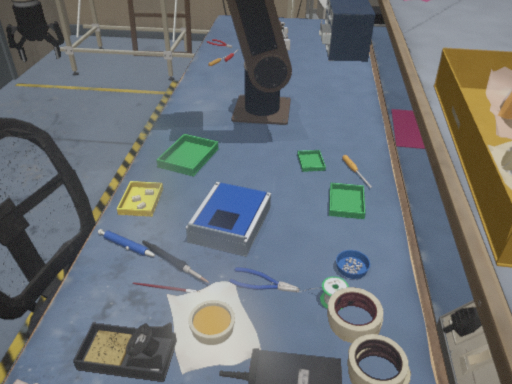

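The top view shows the case with its blue lid at (274,162) and the patch at (278,146). The green tray at (164,211) is the same size as the yellow one at (369,186). The dish is at (164,123), the pump at (360,123) and the screwdriver at (152,268).

```bash
cat > h.py <<'E'
import numpy as np,cv2
from scipy.spatial.transform import Rotation as R
from plant import *
def cast(r,T,uv,z):
    f=r["img"].shape[0]/2/np.tan(np.radians(float(r["fov_y"]))/2)
    uv=np.atleast_2d(uv).astype(float)
    d=np.c_[(uv[:,0]-r["cx"])/f,(uv[:,1]-r["cy"])/f,np.ones(len(uv))]@T[:3,:3].T
    return T[:3,3]+d*((z-T[2,3])/d[:,2])[:,None]
def blobs(m,amin):
    m=cv2.morphologyEx(m.astype(np.uint8)*255,cv2.MORPH_OPEN,np.ones((3,3)))
    return [c for c in cv2.findContours(m,cv2.RETR_EXTERNAL,cv2.CHAIN_APPROX_NONE)[0] if cv2.contourArea(c)>amin]
def rect(r,T,c,z):
    P=cast(r,T,c[:,0,:],z)[:,:2]
    (x,y),(w,h),a=cv2.minAreaRect((P*1000).astype(np.float32))
    return np.round([x,y,w,h,a],1)
def wristT():
    s=get_state();T=np.eye(4);T[:3,:3]=R.from_quat(s["tcp_rot"]).as_matrix();T[:3,3]=s["eef_pos"]
    r=read_camera("wrist");return r,T@r["T_tool_cam"],s
E
python3 - <<'E'
from h import *
s=get_state();print(np.round(R.from_quat(s["tcp_rot"]).as_matrix(),3))
for n in("top","scene"):
    r=dict(np.load(n+"0.npz"));hsv=cv2.cvtColor(r["img"],cv2.COLOR_RGB2HSV);H,S,V=cv2.split(hsv)
    for nm,m,z in(("blue",(H>105)&(H<125)&(S>170)&(V>120),.054),("green",(H>50)&(H<75)&(S>120)&(V>60),.022),("yel",(H>22)&(H<35)&(S>150)&(V>120),.022)):
        for c in blobs(m,300):print(n,nm,c[:,0].mean(0).round(),rect(r,r["T"],c,z))
    if n=="top":
        for c in blobs((V<60)[120:180,240:310],100):
            c=c+[240,120];print("patch",c[:,0].mean(0),rect(r,r["T"],c,.054))
E
```

```text
[[ 0.336 -0.     0.942]
 [-0.942  0.002  0.336]
 [-0.002 -1.     0.   ]]
top blue [273. 163.] [611.6 -13.3 126.6 180.1  78.1]
top green [201. 281.] [312.5 176.9  90.6  65.8  11.7]
top green [344. 272.] [ 331.2 -187.   122.9  161.8   73.9]
top green [164. 211.] [494.7 272.1  83.1 117.6  89.2]
top yel [368. 187.] [ 549.2 -260.9  112.4   80.8    1.8]
patch [276.36585366 145.85365854] [655.  -22.6  56.7  56.9  78. ]
scene green [348. 201.] [506.7 273.3  86.2 127.9  89.4]
```

```bash
python3 -m inch '[{"ay":0.11,"hand":1},{"ay":0.11,"hand":1},{"ay":0.11,"hand":1},{"ay":0.11,"hand":1},{"ay":0.11,"hand":1}]' 40
for i in 1; do python3 -m inch '[{"x":-34,"z":14.5,"hand":1},{"x":-34,"z":14.5,"hand":1},{"x":-34,"z":14.5,"hand":1},{"x":-34,"z":14.5,"hand":1},{"x":-34,"z":14.5,"hand":1}]'; done
python3 -m inch '[{"x":-34,"z":14.5,"hand":1},{"x":-34,"z":14.5,"hand":1},{"x":-34,"z":14.5,"hand":1},{"x":-34,"z":14.5,"hand":1},{"x":-34,"z":14.5,"hand":1}]'
```

```text
validation failed for argument at $[0]...
validation failed for argument at $[0]...
validation failed for argument at $[0]...
```

```bash
python3 -m inch '[{"ax":0,"ay":0.11,"az":0,"x":0,"y":0,"z":0,"hand":1},{"ax":0,"ay":0.11,"az":0,"x":0,"y":0,"z":0,"hand":1},{"ax":0,"ay":0.11,"az":0,"x":0,"y":0,"z":0,"hand":1},{"ax":0,"ay":0.11,"az":0,"x":0,"y":0,"z":0,"hand":1},{"ax":0,"ay":0.11,"az":0,"x":0,"y":0,"z":0,"hand":1}]' 40
```

```text
time: 0.52
eef_pos: [0.2268, -0.6353, 0.2415]
tcp_rot: [-0.444, 0.551, -0.55, 0.444]
contact_force: [-0.0, 0.2, -0.2]
opening: 0.299
```

```bash
python3 -m inch '[{"ax":0,"ay":0,"az":0,"x":-34,"y":0,"z":14.5,"hand":1},{"ax":0,"ay":0,"az":0,"x":-34,"y":0,"z":14.5,"hand":1},{"ax":0,"ay":0,"az":0,"x":-34,"y":0,"z":14.5,"hand":1},{"ax":0,"ay":0,"az":0,"x":-34,"y":0,"z":14.5,"hand":1},{"ax":0,"ay":0,"az":0,"x":-34,"y":0,"z":14.5,"hand":1}]'
python3 -m inch '[{"ax":0,"ay":0,"az":0,"x":-34,"y":0,"z":14.5,"hand":1},{"ax":0,"ay":0,"az":0,"x":-34,"y":0,"z":14.5,"hand":1},{"ax":0,"ay":0,"az":0,"x":-34,"y":0,"z":14.5,"hand":1},{"ax":0,"ay":0,"az":0,"x":-34,"y":0,"z":14.5,"hand":1},{"ax":0,"ay":0,"az":0,"x":-34,"y":0,"z":14.5,"hand":1}]'
python3 -m inch '[{"ax":0,"ay":0,"az":0,"x":-34,"y":0,"z":14.5,"hand":1},{"ax":0,"ay":0,"az":0,"x":-34,"y":0,"z":14.5,"hand":1},{"ax":0,"ay":0,"az":0,"x":-34,"y":0,"z":14.5,"hand":1},{"ax":0,"ay":0,"az":0,"x":-34,"y":0,"z":14.5,"hand":1},{"ax":0,"ay":0,"az":0,"x":-34,"y":0,"z":14.5,"hand":1}]'
cat >> h.py <<'E'
def go(x,y,z):
    s=get_state();M=R.from_quat(s["tcp_rot"]).as_matrix();d=np.array([x,y,z])-1000*s["eef_pos"]
    print("tcp",np.round(1000*np.array(s["eef_pos"]),1),"xaxis yaw",np.round(np.degrees(np.arctan2(M[1,0],M[0,0])),1),"ydir",M[:,1].round(3),"shift",(M.T@d).round(1),"f",np.round(s["contact_force"],1),"open",round(s["opening"],3),"t",round(s["time"],2))
E
python3 -c "
from h import *
go(655,-22.6,150)"
```

```text
time: 0.93
eef_pos: [0.3333, -0.4825, 0.2416]
tcp_rot: [-0.445, 0.55, -0.549, 0.446]
contact_force: [1.2, 0.3, -0.4]
opening: 0.002
time: 1.35
eef_pos: [0.4392, -0.3309, 0.2419]
tcp_rot: [-0.446, 0.549, -0.549, 0.446]
contact_force: [0.3, -0.3, 0.3]
opening: 0.001
time: 1.77
eef_pos: [0.5451, -0.1795, 0.2419]
tcp_rot: [-0.446, 0.549, -0.549, 0.446]
contact_force: [-0.0, 0.3, 1.6]
opening: 0.001
tcp [ 545.1 -179.5  241.9] xaxis yaw -101.9 ydir [-0.001  0.    -1.   ] shift [-176.1   91.8   75.3] f [-0.   0.3  1.6] open 0.001 t 1.77
```

```bash
python3 -m inch '[{"ax":0,"ay":0,"az":0,"x":-35,"y":10,"z":15,"hand":1},{"ax":0,"ay":0,"az":0,"x":-35,"y":10,"z":15,"hand":1},{"ax":0,"ay":0,"az":0,"x":-35,"y":10,"z":15,"hand":1},{"ax":0,"ay":0,"az":0,"x":-35,"y":10,"z":15,"hand":1},{"ax":0,"ay":0,"az":0,"x":-35,"y":10,"z":15,"hand":1}]'
python3 -m inch '[{"ax":0,"ay":0,"az":0,"x":0,"y":25,"z":0,"hand":1},{"ax":0,"ay":0,"az":0,"x":0,"y":25,"z":0,"hand":1},{"ax":0,"ay":0,"az":0,"x":0,"y":25,"z":0,"hand":1},{"ax":0,"ay":0,"az":0,"x":0,"y":20,"z":0,"hand":1},{"ax":0,"ay":0,"az":0,"x":0,"y":0,"z":0,"hand":1}]'
python3 -c "
from h import *
r,T,s=wristT();cv2.imwrite('pics/w1.png',r['img'][:,:,::-1])
go(655,-22.6,75)"
```

```text
time: 2.18
eef_pos: [0.6545, -0.0237, 0.1912]
tcp_rot: [-0.446, 0.549, -0.549, 0.445]
contact_force: [0.9, -0.6, 0.2]
opening: -0.001
time: 2.6
eef_pos: [0.65, -0.0246, 0.0908]
tcp_rot: [-0.448, 0.552, -0.546, 0.443]
contact_force: [-0.5, 0.2, -1.6]
opening: 0.004
tcp [651.6 -25.   93.6] xaxis yaw -101.9 ydir [-0.007  0.001 -1.   ] shift [-3.  18.6  3. ] f [ 0.  -0.4  0.4] open 0.0 t 2.65
```

View pics/w1.png

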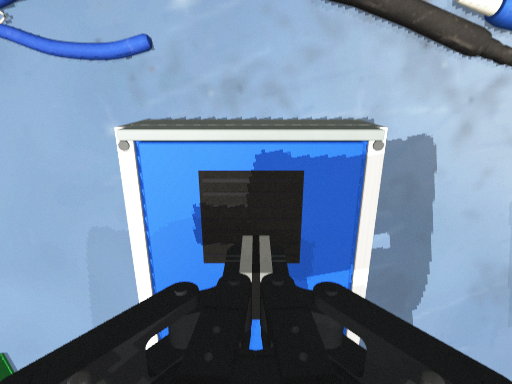

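The wrist view shows the closed fingertips at (255,270) over the near part of the black patch (200–303, 170–263), square to the case. Next I descend and feel for the surface.

```bash
python3 -c "
from h import *
r,T,s=wristT();print(cast(r,T,[251.5,217],.054)*1000)"
python3 -m inch '[{"ax":0,"ay":0,"az":0,"x":-2,"y":8,"z":3,"hand":1},{"ax":0,"ay":0,"az":0,"x":0,"y":8,"z":0,"hand":1},{"ax":0,"ay":0,"az":0,"x":0,"y":3,"z":0,"hand":1},{"ax":0,"ay":0,"az":0,"x":0,"y":0,"z":0,"hand":1}]'
python3 -m inch '[{"ax":0,"ay":0,"az":0,"x":0,"y":1,"z":0,"hand":1},{"ax":0,"ay":0,"az":0,"x":0,"y":1,"z":0,"hand":1},{"ax":0,"ay":0,"az":0,"x":0,"y":0,"z":0,"hand":1}]'
python3 -c "
from h import *
go(655,-22.6,69)"
```

```text
[[660.20722532 -24.30698393  54.        ]]
time: 3.03
eef_pos: [0.657, -0.0242, 0.0777]
tcp_rot: [-0.446, 0.549, -0.549, 0.445]
contact_force: [-0.6, -0.2, 0.2]
opening: 0.002
time: 3.28
eef_pos: [0.6575, -0.0242, 0.0765]
tcp_rot: [0.446, -0.549, 0.549, -0.446]
contact_force: [-0.1, 0.4, -1.0]
opening: 0.002
tcp [657.5 -24.2  76.5] xaxis yaw -101.9 ydir [ 0. -0. -1.] shift [-1.1  7.5 -2.8] f [-0.1  0.4 -1. ] open 0.002 t 3.28
```

```bash
python3 -m inch '[{"ax":0,"ay":0,"az":0,"x":0,"y":3,"z":0,"hand":1},{"ax":0,"ay":0,"az":0,"x":0,"y":3,"z":0,"hand":1},{"ax":0,"ay":0,"az":0,"x":0,"y":0,"z":0,"hand":1}]'
for k in 1 2 3; do :; done
python3 -m inch '[{"ax":0,"ay":0,"az":0,"x":0,"y":1,"z":0,"hand":1},{"ax":0,"ay":0,"az":0,"x":0,"y":0,"z":0,"hand":1}]'
python3 -m inch '[{"ax":0,"ay":0,"az":0,"x":0,"y":1,"z":0,"hand":1},{"ax":0,"ay":0,"az":0,"x":0,"y":0,"z":0,"hand":1}]'
```

```text
time: 3.53
eef_pos: [0.6569, -0.0241, 0.0695]
tcp_rot: [-0.446, 0.549, -0.549, 0.445]
contact_force: [-1.2, 0.1, -0.8]
opening: 0.001
time: 3.7
eef_pos: [0.6573, -0.0242, 0.069]
tcp_rot: [-0.446, 0.549, -0.549, 0.446]
contact_force: [-0.3, -0.9, 0.7]
opening: 0.001
time: 3.87
eef_pos: [0.6574, -0.0242, 0.0682]
tcp_rot: [-0.446, 0.549, -0.549, 0.446]
contact_force: [-1.0, -0.5, -0.4]
opening: -0.001
```

```bash
python3 -m inch '[{"ax":0,"ay":0,"az":0,"x":0,"y":1,"z":0,"hand":1},{"ax":0,"ay":0,"az":0,"x":0,"y":0,"z":0,"hand":1}]'
```

```text
time: 4.03
eef_pos: [0.6574, -0.0242, 0.0672]
tcp_rot: [-0.446, 0.549, -0.549, 0.446]
contact_force: [0.1, -0.1, -0.5]
opening: -0.001
```

```bash
python3 -m inch '[{"ax":0,"ay":0,"az":0,"x":0,"y":1,"z":0,"hand":1},{"ax":0,"ay":0,"az":0,"x":0,"y":0,"z":0,"hand":1}]'
```

```text
time: 4.2
eef_pos: [0.6573, -0.0242, 0.0662]
tcp_rot: [-0.446, 0.549, -0.549, 0.446]
contact_force: [0.5, 0.8, 0.4]
opening: -0.0
```

```bash
python3 -m inch '[{"ax":0,"ay":0,"az":0,"x":0,"y":1,"z":0,"hand":1},{"ax":0,"ay":0,"az":0,"x":0,"y":0,"z":0,"hand":1}]'
```

```text
time: 4.37
eef_pos: [0.6573, -0.0242, 0.0651]
tcp_rot: [-0.446, 0.549, -0.549, 0.446]
contact_force: [-0.4, 0.2, -0.8]
opening: 0.002
```

```bash
python3 -m inch '[{"ax":0,"ay":0,"az":0,"x":0,"y":1,"z":0,"hand":1},{"ax":0,"ay":0,"az":0,"x":0,"y":0,"z":0,"hand":1}]'
```

```text
time: 4.53
eef_pos: [0.6573, -0.0242, 0.0641]
tcp_rot: [-0.446, 0.549, -0.549, 0.446]
contact_force: [-0.3, 0.3, 0.1]
opening: -0.002
```

```bash
python3 -m inch '[{"ax":0,"ay":0,"az":0,"x":0,"y":1,"z":0,"hand":1},{"ax":0,"ay":0,"az":0,"x":0,"y":0,"z":0,"hand":1}]'
```

```text
time: 4.7
eef_pos: [0.6573, -0.0242, 0.0631]
tcp_rot: [-0.446, 0.549, -0.549, 0.446]
contact_force: [-0.0, -1.0, 0.1]
opening: 0.002
```

```bash
python3 -m inch '[{"ax":0,"ay":0,"az":0,"x":0,"y":1,"z":0,"hand":1},{"ax":0,"ay":0,"az":0,"x":0,"y":0,"z":0,"hand":1}]'
```

```text
time: 4.87
eef_pos: [0.6575, -0.0242, 0.0628]
tcp_rot: [0.446, -0.549, 0.549, -0.446]
contact_force: [-2.1, 0.6, 2.2]
opening: -0.002
```

```bash
python3 -m inch '[{"ax":0,"ay":0,"az":0,"x":0,"y":0.7,"z":0,"hand":1},{"ax":0,"ay":0,"az":0,"x":0,"y":0,"z":0,"hand":1}]'
```

```text
time: 5.03
eef_pos: [0.6576, -0.0242, 0.0628]
tcp_rot: [-0.446, 0.549, -0.549, 0.446]
contact_force: [-2.1, 0.8, 6.0]
opening: 0.002
```

```bash
python3 -m inch '[{"ax":0,"ay":0,"az":0,"x":0,"y":1,"z":0,"hand":1},{"ax":0,"ay":0,"az":0,"x":0,"y":0,"z":0,"hand":1}]'
```

```text
time: 5.2
eef_pos: [0.6576, -0.0242, 0.0628]
tcp_rot: [-0.446, 0.549, -0.549, 0.445]
contact_force: [-4.3, 0.3, 9.1]
opening: -0.0
```

```bash
python3 -m inch '[{"ax":0,"ay":0,"az":0,"x":0,"y":1,"z":0,"hand":1},{"ax":0,"ay":0,"az":0,"x":0,"y":0,"z":0,"hand":1}]'
```

```text
time: 5.37
eef_pos: [0.6576, -0.0242, 0.0627]
tcp_rot: [-0.446, 0.549, -0.549, 0.445]
contact_force: [-6.0, 0.8, 13.6]
opening: -0.001
```

```bash
python3 -m inch '[{"ax":0,"ay":0,"az":0,"x":0,"y":1,"z":0,"hand":1},{"ax":0,"ay":0,"az":0,"x":0,"y":0,"z":-2,"hand":1}]'
```

```text
time: 5.53
eef_pos: [0.6575, -0.0242, 0.0628]
tcp_rot: [0.445, -0.548, 0.55, -0.447]
contact_force: [-0.2, -0.5, 9.8]
opening: 0.0
```

```bash
python3 -m inch '[{"ax":0,"ay":0,"az":0,"x":0,"y":0,"z":-2,"hand":1},{"ax":0,"ay":0,"az":0,"x":0,"y":0,"z":-2,"hand":1},{"ax":0,"ay":0,"az":0,"x":0,"y":0,"z":-2,"hand":1}]'
```

```text
time: 5.78
eef_pos: [0.6545, -0.0236, 0.0628]
tcp_rot: [0.442, -0.545, 0.553, -0.449]
contact_force: [5.3, -0.2, 6.6]
opening: -0.001
```

```bash
python3 -m inch '[{"ax":0,"ay":0,"az":0,"x":0,"y":1.2,"z":0,"hand":1},{"ax":0,"ay":0,"az":0,"x":0,"y":1,"z":0,"hand":1},{"ax":0,"ay":0,"az":0,"x":0,"y":0,"z":0,"hand":1}]'
```

```text
time: 6.03
eef_pos: [0.6545, -0.0236, 0.0627]
tcp_rot: [0.443, -0.546, 0.552, -0.448]
contact_force: [0.4, -0.6, 15.2]
opening: -0.003
```

```bash
python3 -m inch '[{"ax":0,"ay":0,"az":0,"x":0,"y":0.5,"z":-1,"hand":1},{"ax":0,"ay":0,"az":0,"x":0,"y":0,"z":-1,"hand":1}]'
```

```text
time: 6.2
eef_pos: [0.6543, -0.0236, 0.0627]
tcp_rot: [0.442, -0.544, 0.554, -0.45]
contact_force: [5.6, -0.6, 11.7]
opening: 0.001
```

```bash
python3 -m inch '[{"ax":0,"ay":0,"az":0,"x":0,"y":1,"z":-1,"hand":1},{"ax":0,"ay":0,"az":0,"x":0,"y":1,"z":-1,"hand":1}]'
```

```text
time: 6.37
eef_pos: [0.6543, -0.0236, 0.0627]
tcp_rot: [0.44, -0.543, 0.555, -0.451]
contact_force: [5.2, -1.4, 20.1]
opening: 0.002
```

```bash
python3 -m inch '[{"ax":0,"ay":0,"az":0,"x":0,"y":0.3,"z":-3,"hand":1},{"ax":0,"ay":0,"az":0,"x":0,"y":0,"z":-3,"hand":1}]'
```

```text
time: 6.53
eef_pos: [0.6503, -0.0229, 0.0628]
tcp_rot: [0.439, -0.541, 0.557, -0.452]
contact_force: [10.2, -1.3, 14.3]
opening: -0.002
```

```bash
python3 -m inch '[{"ax":0,"ay":0,"az":0,"x":0,"y":0.5,"z":-3,"hand":1},{"ax":0,"ay":0,"az":0,"x":0,"y":0.2,"z":-3,"hand":1}]'
```

```text
time: 6.7
eef_pos: [0.6453, -0.0218, 0.0627]
tcp_rot: [0.438, -0.541, 0.557, -0.452]
contact_force: [10.1, -2.2, 16.4]
opening: -0.0
```

```bash
python3 -m inch '[{"ax":0,"ay":0,"az":0,"x":0,"y":0.2,"z":-4,"hand":1},{"ax":0,"ay":0,"az":0,"x":0,"y":0.2,"z":-4,"hand":1},{"ax":0,"ay":0,"az":0,"x":0,"y":0,"z":-4,"hand":1}]'
python3 - <<'E'
from h import *
r=read_camera("top");H,S,V=cv2.split(cv2.cvtColor(r["img"],cv2.COLOR_RGB2HSV))
b=dict(np.load("top0.npz"))
o=np.hstack([b["img"][110:220,220:330],r["img"][110:220,220:330]]);cv2.imwrite("pics/c2.png",cv2.resize(o,None,fx=3.5,fy=3.5)[:,:,::-1])
go(570,-5,62.5)
E
```

```text
time: 6.95
eef_pos: [0.6341, -0.0195, 0.0627]
tcp_rot: [0.438, -0.54, 0.558, -0.453]
contact_force: [10.5, -2.6, 16.3]
opening: -0.001
tcp [633.5 -19.3  62.8] xaxis yaw -101.9 ydir [ 0.03  -0.006 -1.   ] shift [ -1.   -1.8 -65. ] f [ 8.9 -2.2 16.2] open -0.002 t 7.0
```

View pics/c2.png

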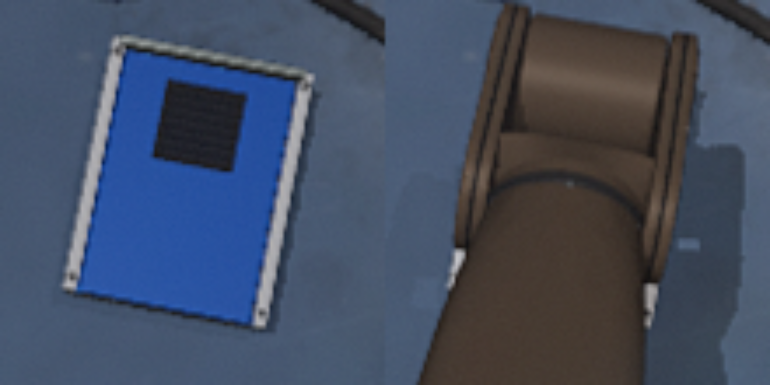

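The arm hides the case from above in the right half, so I check with the wrist camera.

```bash
python3 -c "
from h import *
r,T,s=wristT();cv2.imwrite('pics/w2.png',r['img'][:,:,::-1])"
```

```text
(no output)
```

View pics/w2.png

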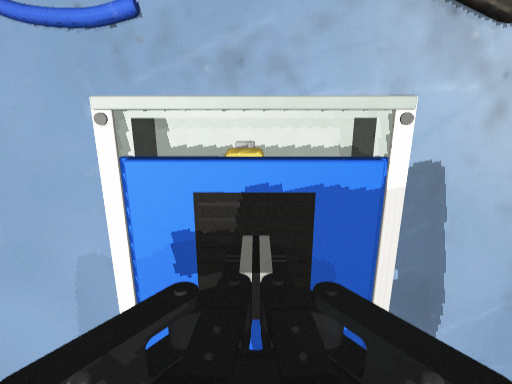

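The wrist view shows the lid sliding: its rear edge is at row 157, the open gap is behind it, and the yellow coil is visible at (245,152). I keep going.

```bash
python3 -m inch '[{"ax":0,"ay":0,"az":0,"x":0,"y":0.1,"z":-4,"hand":1},{"ax":0,"ay":0,"az":0,"x":0,"y":0,"z":-4,"hand":1},{"ax":0,"ay":0,"az":0,"x":0,"y":0,"z":-4,"hand":1},{"ax":0,"ay":0,"az":0,"x":0,"y":0,"z":-4,"hand":1}]'
```

```text
time: 7.38
eef_pos: [0.6188, -0.0163, 0.0627]
tcp_rot: [0.438, -0.54, 0.558, -0.453]
contact_force: [10.1, -1.2, 17.0]
opening: -0.002
```

```bash
python3 -m inch '[{"ax":0,"ay":0,"az":0,"x":0,"y":0.1,"z":-4,"hand":1},{"ax":0,"ay":0,"az":0,"x":0,"y":0,"z":-4,"hand":1},{"ax":0,"ay":0,"az":0,"x":0,"y":0,"z":-4,"hand":1},{"ax":0,"ay":0,"az":0,"x":0,"y":0,"z":-4,"hand":1}]'
```

```text
time: 7.72
eef_pos: [0.6035, -0.0131, 0.0628]
tcp_rot: [0.438, -0.54, 0.558, -0.453]
contact_force: [11.3, -2.5, 17.0]
opening: -0.0
```

```bash
python3 -m inch '[{"ax":0,"ay":0,"az":0,"x":0,"y":0,"z":-4,"hand":1},{"ax":0,"ay":0,"az":0,"x":0,"y":0,"z":-4,"hand":1},{"ax":0,"ay":0,"az":0,"x":0,"y":0,"z":-4,"hand":1},{"ax":0,"ay":0,"az":0,"x":0,"y":0,"z":-4,"hand":1}]'
```

```text
time: 8.05
eef_pos: [0.5882, -0.0098, 0.0627]
tcp_rot: [0.438, -0.54, 0.558, -0.453]
contact_force: [11.6, -2.7, 17.9]
opening: -0.002
```

```bash
python3 -m inch '[{"ax":0,"ay":0,"az":0,"x":0,"y":0,"z":-4,"hand":1},{"ax":0,"ay":0,"az":0,"x":0,"y":0,"z":-4,"hand":1},{"ax":0,"ay":0,"az":0,"x":0,"y":0,"z":-3,"hand":1}]'
```

```text
time: 8.3
eef_pos: [0.5775, -0.0076, 0.0627]
tcp_rot: [0.438, -0.54, 0.558, -0.453]
contact_force: [11.7, -2.0, 17.5]
opening: -0.0
```

```bash
python3 -m inch '[{"ax":0,"ay":0,"az":0,"x":0,"y":0,"z":-2,"hand":1},{"ax":0,"ay":0,"az":0,"x":0,"y":0,"z":-2,"hand":1}]'
```

```text
time: 8.47
eef_pos: [0.5738, -0.0067, 0.0627]
tcp_rot: [0.438, -0.54, 0.558, -0.453]
contact_force: [11.3, -1.1, 18.9]
opening: -0.003
```

```bash
python3 -m inch '[{"ax":0,"ay":0,"az":0,"x":0,"y":0,"z":-2,"hand":1},{"ax":0,"ay":0,"az":0,"x":0,"y":0,"z":-2,"hand":1}]'
```

```text
time: 8.63
eef_pos: [0.57, -0.006, 0.0627]
tcp_rot: [0.437, -0.54, 0.558, -0.453]
contact_force: [11.2, -2.5, 18.6]
opening: 0.002
```

```bash
python3 -m inch '[{"ax":0,"ay":0,"az":0,"x":0,"y":0,"z":-2,"hand":1},{"ax":0,"ay":0,"az":0,"x":0,"y":0,"z":-1.5,"hand":1}]'
```

```text
time: 8.8
eef_pos: [0.5666, -0.0052, 0.0627]
tcp_rot: [0.437, -0.54, 0.559, -0.453]
contact_force: [12.5, -1.8, 18.1]
opening: 0.001
```

```bash
python3 -m inch '[{"ax":0,"ay":0,"az":0,"x":0,"y":0,"z":-1.5,"hand":1},{"ax":0,"ay":0,"az":0,"x":0,"y":0,"z":-1,"hand":1}]'
```

```text
time: 8.97
eef_pos: [0.5646, -0.0048, 0.0627]
tcp_rot: [0.437, -0.539, 0.559, -0.454]
contact_force: [13.1, -2.3, 17.7]
opening: -0.005
```

```bash
python3 -m inch '[{"ax":0,"ay":0,"az":0,"x":0,"y":0,"z":-1.5,"hand":1},{"ax":0,"ay":0,"az":0,"x":0,"y":0,"z":0,"hand":1}]'
```

```text
time: 9.13
eef_pos: [0.5632, -0.0045, 0.0627]
tcp_rot: [0.437, -0.539, 0.559, -0.454]
contact_force: [12.8, -3.0, 17.4]
opening: 0.0
```

```bash
python3 -m inch '[{"ax":0,"ay":0,"az":0,"x":0,"y":0.3,"z":-1.5,"hand":1},{"ax":0,"ay":0,"az":0,"x":0,"y":0,"z":0,"hand":1}]'; python3 -c "
from h import *
r,T,s=wristT();cv2.imwrite('pics/w3.png',r['img'][:,:,::-1]);np.savez('w3.npz',T=T,**r) if 0 else None"
```

```text
time: 9.3
eef_pos: [0.5622, -0.0043, 0.0627]
tcp_rot: [0.437, -0.539, 0.559, -0.454]
contact_force: [12.4, -2.6, 17.3]
opening: -0.002
```

View pics/w3.png

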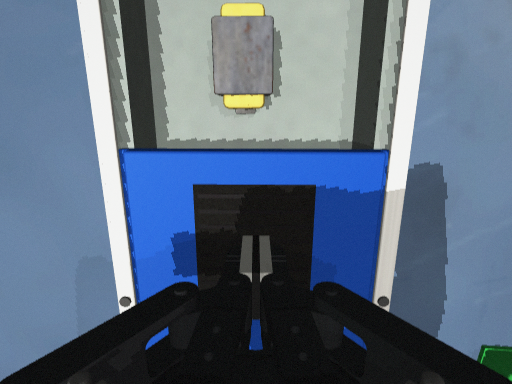

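The lid is nearly fully open: its rear edge is at row 149, the patch edge at 184, and the transformer at (243,56). The patch has moved about 8 px (4 mm) relative to the fingertips, so I measure the travel before leaving.

Run:
```python
from h import *
r,T,s=wristT()
ex=np.array([.978,-.208]);o=np.array([615,-14.2])
P=cast(r,T,[[256,149.5],[256,184]],.0518)[:,:2]*1000
print("lid rear edge, patch rear edge in case x (open -3,-19..):",(P-o)@ex)
t=cast(r,T,[[242.5,16],[242.5,95],[212,56],[273,56]],.034)[:,:2]*1000
print(t.round(1),[((t-o)@ex).round(1),((t-o)@[.208,.978]).round(1)])
go(570,-5,62.5)
```

```text
lid rear edge, patch rear edge in case x (open -3,-19..): [  0.43350266 -16.27434526]
[[675.9 -21.9]
 [641.1 -14.2]
 [661.9  -3.5]
 [655.7 -32.7]] [array([61.1, 25.5, 43.6, 43.7]), array([ 5.1,  5.5, 20.2, -9.6])]
tcp [562.2  -4.3  62.7] xaxis yaw -101.9 ydir [ 0.037 -0.007 -0.999] shift [-1.   0.5  7.7] f [13.2 -3.4 18.1] open 0.0 t 9.4
```

```bash
python3 -m inch '[{"ax":0,"ay":0,"az":0,"x":0,"y":0.8,"z":0,"hand":1},{"ax":0,"ay":0,"az":0,"x":0,"y":0.5,"z":-1,"hand":1},{"ax":0,"ay":0,"az":0,"x":0,"y":0,"z":-1.5,"hand":1}]'
```

```text
time: 9.65
eef_pos: [0.5614, -0.0042, 0.0627]
tcp_rot: [0.436, -0.538, 0.56, -0.455]
contact_force: [12.6, -2.2, 20.3]
opening: -0.003
```

```bash
python3 -m inch '[{"ax":0,"ay":0,"az":0,"x":0,"y":0.2,"z":-1.5,"hand":1},{"ax":0,"ay":0,"az":0,"x":0,"y":0,"z":-1,"hand":1}]'
python3 - <<'E'
from h import *
r,T,s=wristT();H,S,V=cv2.split(cv2.cvtColor(r["img"],cv2.COLOR_RGB2HSV))
b=(V[:,200:212].astype(float).mean(1));bl=((H>105)&(H<125)&(S>170))[:,200:212].mean(1)
e=np.where(bl>.5)[0];e=e[e>120];print("rows blue",e[0],e[-1] if 0 else [i for i in e if i+1 not in e][:2])
P=cast(r,T,[[256,e[0]]],.0518)[:,:2]*1000;print((P-[615,-14.2])@[.978,-.208]);go(560,-4,62)
E
```

```text
time: 9.82
eef_pos: [0.5593, -0.0037, 0.0627]
tcp_rot: [0.436, -0.538, 0.561, -0.455]
contact_force: [12.5, -2.7, 20.8]
opening: 0.002
rows blue 144 [np.int64(178), np.int64(289)]
[0.11729405]
tcp [559.3  -3.7  62.7] xaxis yaw -101.9 ydir [ 0.042 -0.008 -0.999] shift [0.1 0.8 0.7] f [14.1 -3.  19.7] open 0.002 t 9.87
```

The lid edge stayed put while the fingertips crept 3 mm further, so the lid is against its stop. Now I lift off, open the fingers and go above the transformer.

```bash
python3 -m inch '[{"ax":0,"ay":0,"az":0,"x":0,"y":-8,"z":0,"hand":1},{"ax":0,"ay":0,"az":0,"x":0,"y":-30,"z":0,"hand":1},{"ax":0,"ay":0,"az":0,"x":0,"y":-35,"z":0,"hand":1},{"ax":0,"ay":0,"az":0,"x":0,"y":-30,"z":15,"hand":-1},{"ax":0,"ay":0,"az":0,"x":-2,"y":0,"z":30,"hand":-1}]'
python3 -m inch '[{"ax":0,"ay":0,"az":0,"x":-2,"y":0,"z":30,"hand":-1},{"ax":0,"ay":0,"az":0,"x":-2,"y":0,"z":15,"hand":-1},{"ax":0,"ay":0,"az":0,"x":0,"y":0,"z":0,"hand":-1},{"ax":0,"ay":0,"az":0,"x":0,"y":0,"z":0,"hand":-1}]'
python3 -c "
from h import *
r,T,s=wristT();cv2.imwrite('pics/w4.png',r['img'][:,:,::-1]);np.savez('w4.npz',Tw=T,**r)
go(657,-18,150)"
```

```text
time: 10.28
eef_pos: [0.5895, -0.0074, 0.1607]
tcp_rot: [0.444, -0.546, 0.552, -0.448]
contact_force: [1.7, -0.5, 0.4]
opening: 0.271
time: 10.62
eef_pos: [0.6318, -0.0127, 0.1525]
tcp_rot: [-0.446, 0.55, -0.548, 0.445]
contact_force: [-1.2, 0.9, 0.2]
opening: 0.845
tcp [631.  -12.5 152.4] xaxis yaw -101.9 ydir [-0.003  0.    -1.   ] shift [ 0.   2.3 26.5] f [ 0.7  0.8 -1.1] open 0.923 t 10.67
```

View pics/w4.png

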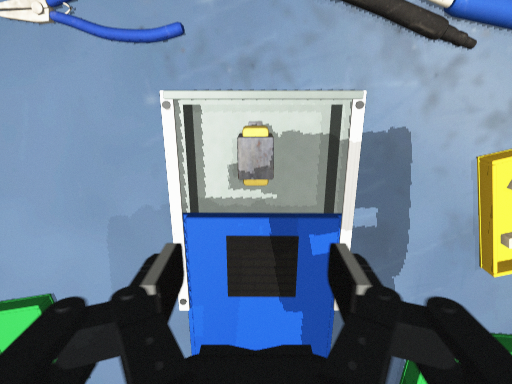

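The wrist view shows the lid open in its guides. The transformer core spans (238–275, 135–179), nearly square to the jaws. I centre over it with the fingers half open, since fully open they would hit the case walls.

Run:
```python
from h import *
r=dict(np.load("w4.npz"));T=r["Tw"]
P=cast(r,T,[[256.5,136],[254.5,180],[238,157],[274,157]],.034)*1000;print(P.round(1)[:,:2]);c=P[:2].mean(0);c2=P[2:].mean(0)
print(c,c2);go(c[0],c2[1],60)
# case: rear wall top outer edge, lips
print(cast(r,T,[[162,92],[367,92]],.061)*1000)
```

```text
[[676.8 -22.9]
 [641.3 -13.8]
 [663.2  -4.5]
 [657.1 -33.5]]
[659.04633889 -18.31985221  34.        ] [660.17061424 -18.99302798  34.        ]
tcp [631.  -12.5 152.4] xaxis yaw -101.9 ydir [-0.003  0.    -1.   ] shift [ 0.6 92.3 29. ] f [ 0.7  0.8 -1.1] open 0.923 t 10.67
[[ 723.00203825   33.91391306   61.        ]
 [ 694.09849574 -103.9840433    61.        ]]
```

```bash
python3 -m inch '[{"ax":0,"ay":0.04,"az":0,"x":0,"y":0,"z":15,"hand":-0.3},{"ax":0,"ay":0,"az":0,"x":1,"y":0,"z":13,"hand":-0.3},{"ax":0,"ay":0,"az":0,"x":0,"y":20,"z":0,"hand":-0.3},{"ax":0,"ay":0,"az":0,"x":0,"y":20,"z":0,"hand":-0.3},{"ax":0,"ay":0,"az":0,"x":0,"y":0,"z":0,"hand":-0.3}]'
python3 -m inch '[{"ax":0,"ay":0,"az":0,"x":0,"y":0,"z":0,"hand":-0.3}]'
python3 -c "
from h import *
go(659.5,-18.7,18)"
```

```text
time: 11.08
eef_pos: [0.6549, -0.0192, 0.1083]
tcp_rot: [-0.437, 0.56, -0.555, 0.432]
contact_force: [-0.7, 0.2, -1.3]
opening: 0.652
time: 11.17
eef_pos: [0.6569, -0.0195, 0.1116]
tcp_rot: [-0.436, 0.559, -0.556, 0.433]
contact_force: [0.5, -0.4, 0.4]
opening: 0.648
tcp [656.9 -19.5 111.6] xaxis yaw -104.2 ydir [-0.005  0.001 -1.   ] shift [-1.4 93.6  2.8] f [ 0.5 -0.4  0.4] open 0.648 t 11.17
```

```bash
python3 -m inch '[{"ax":0,"ay":0,"az":0,"x":-1,"y":20,"z":1,"hand":-0.3},{"ax":0,"ay":0,"az":0,"x":0,"y":20,"z":0,"hand":-0.3},{"ax":0,"ay":0,"az":0,"x":0,"y":20,"z":0,"hand":-0.3},{"ax":0,"ay":0,"az":0,"x":0,"y":12,"z":0,"hand":-0.3},{"ax":0,"ay":0,"az":0,"x":0,"y":0,"z":0,"hand":-0.3}]'
python3 -m inch '[{"ax":0,"ay":0,"az":0,"x":0,"y":4,"z":0,"hand":-0.3},{"ax":0,"ay":0,"az":0,"x":0,"y":4,"z":0,"hand":-0.3},{"ax":0,"ay":0,"az":0,"x":0,"y":4,"z":0,"hand":-0.3},{"ax":0,"ay":0,"az":0,"x":0,"y":0,"z":0,"hand":-0.3}]'
python3 -c "
from h import *
go(659.5,-18.7,18)"
```

```text
time: 11.58
eef_pos: [0.6584, -0.0188, 0.0393]
tcp_rot: [-0.436, 0.559, -0.557, 0.433]
contact_force: [0.0, 0.3, -0.5]
opening: 0.652
time: 11.92
eef_pos: [0.6606, -0.0193, 0.0297]
tcp_rot: [0.434, -0.558, 0.558, -0.435]
contact_force: [-0.4, 0.4, 0.4]
opening: 0.646
tcp [660.6 -19.3  29.7] xaxis yaw -104.2 ydir [ 0. -0. -1.] shift [-0.3 11.7 -1.2] f [-0.4  0.4  0.4] open 0.646 t 11.92
```

```bash
python3 -m inch '[{"ax":0,"ay":0,"az":0,"x":0,"y":4,"z":0,"hand":-0.3},{"ax":0,"ay":0,"az":0,"x":0,"y":4,"z":0,"hand":-0.3},{"ax":0,"ay":0,"az":0,"x":0,"y":3,"z":0,"hand":-0.3},{"ax":0,"ay":0,"az":0,"x":0,"y":0,"z":0,"hand":-0.3}]' 40
python3 -m inch '[{"ax":0,"ay":0,"az":0,"x":0,"y":0,"z":0,"hand":0.3},{"ax":0,"ay":0,"az":0,"x":0,"y":0,"z":0,"hand":0.5},{"ax":0,"ay":0,"az":0,"x":0,"y":0,"z":0,"hand":1},{"ax":0,"ay":0,"az":0,"x":0,"y":0,"z":0,"hand":1},{"ax":0,"ay":0,"az":0,"x":0,"y":0,"z":0,"hand":1}]' 40
```

```text
time: 12.25
eef_pos: [0.6598, -0.0192, 0.0175]
tcp_rot: [-0.435, 0.558, -0.557, 0.434]
contact_force: [-0.1, 0.2, 0.2]
opening: 0.65
time: 12.67
eef_pos: [0.6607, -0.0193, 0.0188]
tcp_rot: [0.434, -0.558, 0.558, -0.435]
contact_force: [0.5, 0.1, -0.3]
opening: 0.347
```

```bash
python3 -m inch '[{"ax":0,"ay":0,"az":0,"x":0,"y":-5,"z":0,"hand":1},{"ax":0,"ay":0,"az":0,"x":0,"y":-15,"z":0,"hand":1},{"ax":0,"ay":0,"az":0,"x":0,"y":-30,"z":0,"hand":1},{"ax":0,"ay":0,"az":0,"x":0,"y":-30,"z":0,"hand":1},{"ax":0,"ay":0,"az":0,"x":0,"y":-30,"z":0,"hand":1}]'
python3 -m inch '[{"ax":0,"ay":-0.08,"az":0,"x":0,"y":0,"z":0,"hand":1},{"ax":0,"ay":-0.08,"az":0,"x":0,"y":0,"z":0,"hand":1},{"ax":0,"ay":-0.07,"az":0,"x":0,"y":0,"z":0,"hand":1},{"ax":0,"ay":0,"az":0,"x":0,"y":0,"z":0,"hand":1}]'
python3 -c "
from h import *
r=read_camera('top');np.savez('top2.npz',**r);H,S,V=cv2.split(cv2.cvtColor(r['img'],cv2.COLOR_RGB2HSV))
for c in blobs((H>50)&(H<75)&(S>120)&(V>60),300):print(rect(r,r['T'],c,.022))
go(496,272.5,128)"
```

```text
time: 13.08
eef_pos: [0.6601, -0.0192, 0.1304]
tcp_rot: [-0.435, 0.558, -0.558, 0.434]
contact_force: [1.2, -0.8, -2.7]
opening: 0.347
time: 13.42
eef_pos: [0.6605, -0.0193, 0.13]
tcp_rot: [0.496, -0.504, 0.504, -0.496]
contact_force: [-0.4, 1.3, -2.2]
opening: 0.348
[312.4 177.2  90.8  65.2  11.5]
[ 331.5 -186.9  123.3  161.5   74. ]
[494.7 272.1  83.1 117.6  89.2]
tcp [660.5 -19.3 129.6] xaxis yaw -91.1 ydir [ 0.001 -0.    -1.   ] shift [-288.6    1.4 -169.9] f [ 0.   0.2 -1.6] open 0.345 t 13.47
```

```bash
python3 -m inch '[{"ax":0,"ay":0,"az":0,"x":-15,"y":0,"z":-9,"hand":1},{"ax":0,"ay":0,"az":0,"x":-29,"y":0,"z":-17,"hand":1},{"ax":0,"ay":0,"az":0,"x":-29,"y":0,"z":-17,"hand":1},{"ax":0,"ay":0,"az":0,"x":-29,"y":0,"z":-17,"hand":1},{"ax":0,"ay":0,"az":0,"x":-29,"y":0,"z":-17,"hand":1}]'
python3 -m inch '[{"ax":0,"ay":0,"az":0,"x":-29,"y":0,"z":-17,"hand":1},{"ax":0,"ay":0,"az":0,"x":-29,"y":0,"z":-17,"hand":1},{"ax":0,"ay":0,"az":0,"x":-29,"y":0,"z":-17,"hand":1},{"ax":0,"ay":0,"az":0,"x":-29,"y":0,"z":-17,"hand":1},{"ax":0,"ay":0,"az":0,"x":-20,"y":0,"z":-12,"hand":1}]'
python3 -m inch '[{"ax":0,"ay":0,"az":0,"x":-20,"y":0,"z":-12,"hand":1},{"ax":0,"ay":0,"az":0,"x":0,"y":0,"z":0,"hand":1},{"ax":0,"ay":0,"az":0,"x":0,"y":0,"z":0,"hand":1}]'
python3 -c "
from h import *
r,T,s=wristT();cv2.imwrite('pics/w5.png',r['img'][:,:,::-1]);H,S,V=cv2.split(cv2.cvtColor(r['img'],cv2.COLOR_RGB2HSV))
for c in blobs((H>50)&(H<75)&(S>120)&(V>60),300):print(rect(r,T,c,.022),c[:,0].min(0),c[:,0].max(0))
go(496,272.5,60)"
```

```text
time: 13.88
eef_pos: [0.5842, 0.1147, 0.1286]
tcp_rot: [-0.495, 0.505, -0.505, 0.495]
contact_force: [0.6, 0.7, -1.6]
opening: 0.342
time: 14.3
eef_pos: [0.5055, 0.253, 0.1286]
tcp_rot: [-0.496, 0.505, -0.504, 0.496]
contact_force: [0.4, 0.4, -1.3]
opening: 0.343
time: 14.55
eef_pos: [0.4951, 0.2718, 0.1286]
tcp_rot: [-0.496, 0.504, -0.504, 0.496]
contact_force: [-0.1, 0.0, -1.0]
opening: 0.343
[313.8 174.7  60.2  17.9  36.8] [346 345] [378 383]
[502.5 275.8  89.2 109.5  88.2] [193 117] [309 247]
tcp [495.8 271.  128.7] xaxis yaw -91.0 ydir [ 0. -0. -1.] shift [-1.5 68.7  0.1] f [ 0.8 -0.2 -1. ] open 0.345 t 14.6
```

View pics/w5.png

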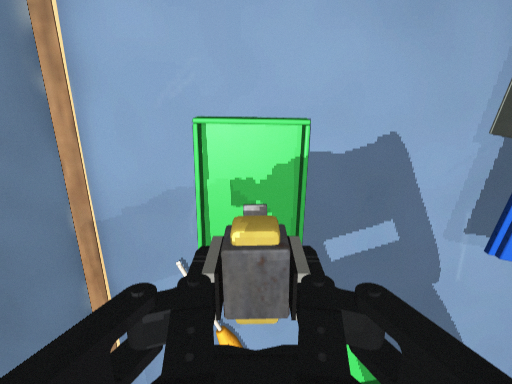

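The transformer (222–290, 216–322) is held upright and square over the green tray (193–310, from row 117), centred to a few mm. Now I lower it.

```bash
python3 -m inch '[{"ax":0,"ay":0,"az":0,"x":-2.5,"y":20,"z":1,"hand":1},{"ax":0,"ay":0,"az":0,"x":0,"y":25,"z":0,"hand":1},{"ax":0,"ay":0,"az":0,"x":0,"y":25,"z":0,"hand":1},{"ax":0,"ay":0,"az":0,"x":0,"y":20,"z":0,"hand":1},{"ax":0,"ay":0,"az":0,"x":0,"y":8,"z":0,"hand":1}]'
python3 -m inch '[{"ax":0,"ay":0,"az":0,"x":0,"y":0,"z":0,"hand":1},{"ax":0,"ay":0,"az":0,"x":0,"y":3,"z":0,"hand":1},{"ax":0,"ay":0,"az":0,"x":0,"y":3,"z":0,"hand":1},{"ax":0,"ay":0,"az":0,"x":0,"y":0,"z":0,"hand":1},{"ax":0,"ay":0,"az":0,"x":0,"y":0,"z":0,"hand":1}]'
```

```text
time: 15.02
eef_pos: [0.4958, 0.2713, 0.0273]
tcp_rot: [-0.497, 0.506, -0.504, 0.493]
contact_force: [-1.1, 0.4, -2.4]
opening: 0.342
time: 15.43
eef_pos: [0.4983, 0.2733, 0.0256]
tcp_rot: [0.495, -0.504, 0.505, -0.496]
contact_force: [-0.4, 0.1, -0.7]
opening: 0.346
```

```bash
python3 -m inch '[{"ax":0,"ay":0,"az":0,"x":0,"y":2,"z":0,"hand":1},{"ax":0,"ay":0,"az":0,"x":0,"y":2,"z":0,"hand":1},{"ax":0,"ay":0,"az":0,"x":0,"y":1,"z":0,"hand":1},{"ax":0,"ay":0,"az":0,"x":0,"y":0,"z":0,"hand":1},{"ax":0,"ay":0,"az":0,"x":0,"y":0,"z":0,"hand":1}]'
python3 -m inch '[{"ax":0,"ay":0,"az":0,"x":0,"y":1,"z":0,"hand":1},{"ax":0,"ay":0,"az":0,"x":0,"y":0,"z":0,"hand":1},{"ax":0,"ay":0,"az":0,"x":0,"y":0,"z":0,"hand":1}]'
```

```text
time: 15.85
eef_pos: [0.4974, 0.2731, 0.0194]
tcp_rot: [-0.496, 0.504, -0.504, 0.496]
contact_force: [0.0, 0.8, -1.4]
opening: 0.343
time: 16.1
eef_pos: [0.4977, 0.2732, 0.0188]
tcp_rot: [0.496, -0.504, 0.504, -0.496]
contact_force: [-0.4, 0.3, 0.0]
opening: 0.342
```

```bash
python3 -m inch '[{"ax":0,"ay":0,"az":0,"x":0,"y":0.7,"z":0,"hand":1},{"ax":0,"ay":0,"az":0,"x":0,"y":0,"z":0,"hand":1},{"ax":0,"ay":0,"az":0,"x":0,"y":0,"z":0,"hand":1}]'
```

```text
time: 16.35
eef_pos: [0.4977, 0.2732, 0.0187]
tcp_rot: [0.496, -0.504, 0.504, -0.496]
contact_force: [-2.3, -1.2, 5.4]
opening: 0.345
```

It is seated: the base touched down at the expected height with 5 N. I release slightly and withdraw.

```bash
python3 -m inch '[{"ax":0,"ay":0,"az":0,"x":0,"y":0,"z":0,"hand":0.2},{"ax":0,"ay":0,"az":0,"x":0,"y":0,"z":0,"hand":0.05},{"ax":0,"ay":0,"az":0,"x":0,"y":0,"z":0,"hand":0.05},{"ax":0,"ay":0,"az":0,"x":0,"y":0,"z":0,"hand":0.05}]'
python3 -m inch '[{"ax":0,"ay":0,"az":0,"x":0,"y":-5,"z":0,"hand":0.05},{"ax":0,"ay":0,"az":0,"x":0,"y":-15,"z":0,"hand":0.05},{"ax":0,"ay":0,"az":0,"x":0,"y":-30,"z":0,"hand":0.05},{"ax":0,"ay":0,"az":0,"x":0,"y":-35,"z":0,"hand":0.05},{"ax":0,"ay":0,"az":0,"x":0,"y":-35,"z":0,"hand":0.05}]'
python3 -m inch '[{"ax":0,"ay":0,"az":0,"x":0,"y":-35,"z":0,"hand":0.05},{"ax":0,"ay":0,"az":0,"x":30,"y":-10,"z":-25,"hand":0.05},{"ax":0,"ay":0,"az":0,"x":30,"y":0,"z":-15,"hand":0.05},{"ax":0,"ay":0,"az":0,"x":30,"y":0,"z":0,"hand":0.05},{"ax":0,"ay":0,"az":0,"x":0,"y":0,"z":0,"hand":0.05}]'
python3 -c "
from h import *
r,T,s=wristT();a=read_camera('scene');o=np.hstack([r['img'][:,:400],a['img'][100:300,80:400][:,:]]) if 0 else None
x=cv2.resize(a['img'][100:300,80:400],(640,400));w=cv2.resize(read_camera('top')['img'][80:320,120:420],(250,200))
y=cv2.resize(r['img'],(267,200));z=np.zeros((200,640,3),np.uint8);z[:,:267]=y;z[:,300:550]=w
cv2.imwrite('pics/f.png',np.vstack([x,z])[:,:,::-1]);go(500,100,150)"
```

```text
time: 16.68
eef_pos: [0.4975, 0.273, 0.0176]
tcp_rot: [-0.496, 0.504, -0.504, 0.496]
contact_force: [-0.9, 0.6, -0.2]
opening: 0.475
time: 17.1
eef_pos: [0.4967, 0.2728, 0.1385]
tcp_rot: [-0.496, 0.505, -0.504, 0.495]
contact_force: [0.1, 0.3, 1.2]
opening: 0.476
time: 17.52
eef_pos: [0.4552, 0.1807, 0.1834]
tcp_rot: [0.495, -0.504, 0.506, -0.495]
contact_force: [-0.2, -0.9, -0.5]
opening: 0.477
tcp [456.2 183.8 183.2] xaxis yaw -91.0 ydir [ 0.001  0.001 -1.   ] shift [83.  33.2 45.3] f [ 0.4  1.2 -0.6] open 0.474 t 17.67
```

View pics/f.png

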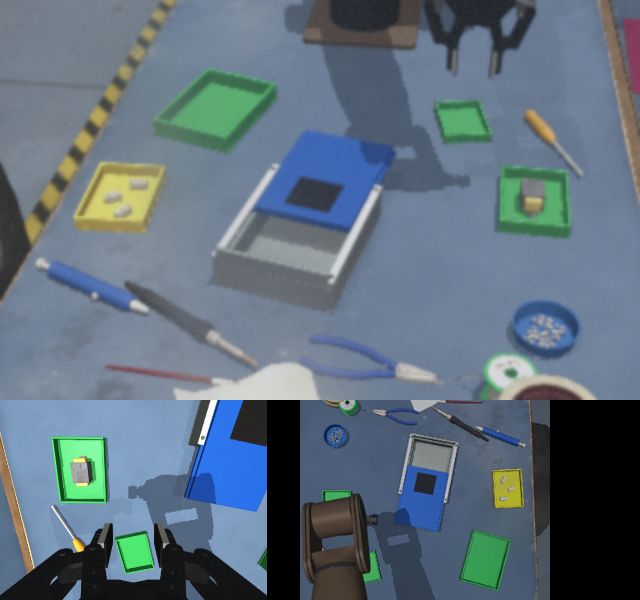

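The transformer stands upright inside the green tray (scene crop 533,195), the lid is open in its guides, and the other things look unmoved. I do one last check of lid travel and then hand in.

Run:
```python
from h import *
r=read_camera("top");H,S,V=cv2.split(cv2.cvtColor(r["img"],cv2.COLOR_RGB2HSV))
for c in blobs((V<60)[140:200,250:300],80):
    p=rect(r,r["T"],c+[250,140],.052);print("patch",p,"travel",np.hypot(p[0]-655,p[1]+22.6))
r0=np.load("top0.npz");d=cv2.absdiff(r["img"],r0["img"]).max(2)
print("diff dish/pump/screwdriver",[(d[a:b,c:e]>60).sum() for a,b,c,e in((105,142,145,185),(105,138,325,395),(230,300,130,172))])
print(sign_off())
```

```text
patch [567.5  -4.1  56.9  56.8  77.8] travel 89.43433345198028
diff dish/pump/screwdriver [np.int64(0), np.int64(0), np.int64(1471)]
the job is handed in; nothing more can be done
None
```

The job is handed in at about 18 s of the 64 s allowed. The lid was dragged open to its stop, and the transformer was lifted out and stands upright in the correct-size green tray, with the arm clear of everything.

- **Lid:** I felt its surface at about 52 mm and dragged it with about 14–20 N of press; the highest reading was about 21 N. It slipped about 3 mm at the start and again at the end against the stop. The final top view shows 89 mm of travel, and the lid is straight in its guides.
- **Transformer:** it touched down at the expected height with about 5 N. The final views show it upright and flat inside the tray.
- **Other things:** the dish and pump show no change between the first and last top views. The same check gave a large difference (1,471 pixels) at the screwdriver, where the arm covers that part of the top view. In the last scene and wrist pictures the screwdriver looks where it was, but I did not measure it.

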